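# Fit out the rail of a control panel

### The arm

A 6-joint arm with a two-finger parallel gripper is mounted at the origin on the work surface. World frame = base frame: x ahead of the robot, y to its left, z up, the work surface at z = 0. Lengths are in mm, angles in rad, forces in N, time in s.
With the tool pointing down it reaches from about 350 to 775 mm from the base axis. Payload 7.3 kg.
Tool frame: the origin (TCP) lies at the very end of the fingers, on their centre line; the grasp point (between the pads) lies 19 mm behind it; z points along the fingers, y is the line along which they close (so a half turn about z gives the same grasp; the last joint's range is limited). The gripper opens to 92 mm and grips with 3 to 60 N. Pads are 19 mm wide; open, the fingers measure 130 mm over their backs; the gripper's body (75 mm by 190 mm) begins 47 mm behind the grasp point.
Start: joints at [-1.406, 0.342, 1.524, -0, 1.275, -0.146], TCP at [160.578, -499.86, 226.741] pointing down, gripper open.
Joint ranges: [-2.53, 2.53], [-0.77, 2.02], [0.04, 2.7], [-1, 4.14], [0.28, 2.66], [-3.11, 3.11]. Speed limits (rad/s): [2.57, 2.57, 3.14, 3.14, 3.14, 3.14].

### API

Orientations are given as [roll, pitch, yaw] about the fixed x, y, z axes, in that order (R = Rz(yaw) Ry(pitch) Rx(roll)).
In Python, from plant import get_obs, vision, workorder gives the robot as it stands.
- The arm moves only by the shell command python3 -m pendant 'ROWS' [OPENING]. ROWS is a JSON object of lists of equal length, an entry for each row: "dp": the shift along the tool's x, y, z in m, a list of three; "rotation": the turn, a rotation vector about the tool's x, y, z in rad, a list of three. A call has 1 to 8 rows; each row is the pose to reach, as a shift and turn from the pose commanded when the call began, along the tool's axes at that moment; what a row does not reach only later rows make up. A row lasts 1/8 s, in which the tool goes at most 62.5 mm and 10.7 degrees, less where a joint would pass 70% of its speed; a pose out of reach is approached as far as the arm can. A call with a gripper value outside its range is refused whole. OPENING is the finger opening in m, from 0 to 0.0918, set as the call begins (- or left out, the last holds). The fingers move at their own pace and stop on an object; the grip force is fixed at half the most. Time passes only in rows, so rows that repeat a pose let the fingers close. It gives the time, the measured TCP pose, the force, the opening and the grip force at its end, in the units of the state.
- get_obs(): the state, without advancing time (a new reading comes with each control period).
- vision.capture(name): name is "scene" or "top"; returns a dict with "pixels" (480x640x3 uint8, red, green, blue), "vfov" (degrees; the focal length in pixels is half the picture's height over the tangent of half this angle, whatever the lens; pixels are square), "cx", "cy" (the principal point, pixels), "pose" (4x4, takes a point from camera to world coordinates). Camera axes: x right, y up, looking along -z (the intrinsics and any distortion apply to the point x, -y, -z); pixel columns grow to the right and rows downward; lengths in mm; the calibration is good to about 2 mm. A picture is of the moment at which its call begins. There is no depth.
- workorder.close_job(): hands the job in; it is judged then, once.
The state is a dict: "time": time; "joint_positions": joint angles; "dq": joint speeds; "tau": joint torques, N m; "tool_pos": TCP position; "tcp_rot": TCP orientation; "contact_force": force on the tool from outside, world axes, zero at the start; "moment": the same for the moment, N m; "grip_width": finger opening in mm; "finger_force": force on a finger pad.
Only numpy, scipy, OpenCV 4.12 (cv2) and the standard library are available. Lean on these libraries where they do the work, as an engineer would, in place of code of your own. Each camera call takes 0.05 s, during which the arm holds its last target. There are 200 camera calls.

### The job

Fit out the mounting rail on the steel plate: stand the main switch, the narrow breaker and the wide power supply on the rail between the terminal blocks and the relay socket, in the order of the supply: switch next to the terminal blocks, breaker after it, power supply next to the socket. Plug the timer relay upright and fully home into its socket, square with the rail. Every device must sit fully down over the rail, and the multimeter and the screw bin stay where they are.

Things in the scene. Friction and masses are not known exactly. Their poses are not given: they have to be found in the camera images.
- main_switch: two-module device, light grey, 36 mm wide (y), broad dark toggle on top to z 75 mm, 0.2 kg. Housing 85 mm long (x), 44 mm high; nose 45 mm long (x), z 44 to 66 mm, full width: grip it there along x. Groove along y underneath for the rail: 38 mm wide, 6 mm deep, mouth flared to 44 mm. Origin: underside centre, z up. Starts upright on the bench (z 0), x within 0.5 rad of robot x.
- breaker: circuit breaker: the narrowest rail device, light grey, 17.6 mm wide (y), one small dark toggle on top to z 75 mm, 0.13 kg. Length, height, nose, groove, origin, axes and upright start exactly as for the main switch.
- power_supply: the widest rail device, light grey, 72 mm wide (y), no toggle, row of dark vent slots on top, 0.25 kg. Length, height (nose top 66 mm), nose, groove, origin, axes and upright start exactly as for the main switch.
- timer_relay: grey block, 44 mm (x) by 36 mm (y), round dial on top, standing on its round black plug: 26 mm diameter, z 0 to 12 mm, foot chamfered 2.5 mm. Block z 12 to 64 mm, dial to 68 mm; 0.1 kg. Origin: centre of the plug's foot, z up. Starts upright on the bench, x within 0.5 rad of robot x. Goes in with its 44 mm side across the rail, either way round.
- plate: fixed steel plate 165 x 390 mm with a rail along y, 35 mm wide, 360 mm long, its top 10.5 mm over the bench. Beyond it a wiring duct, 31 mm high, middle at x 85 mm. Origin: bench level under the rail's middle; x across, away from robot, z up. Devices drop straight down over the rail, either way round, no force or snap: seated, their origin is at z 4.5 mm; perched on top, 10.5 mm.
- terminals: row of five grey feed terminal blocks fixed on the rail near one end (left or right varies), 40 mm along the rail (y), 46 mm across, 40 mm high. Origin: centre of the underside, 4.5 mm above the bench, on the rail's middle line; axes parallel to the plate's.
- relay_socket: black socket fixed on the rail near the other end, 40 mm along it (y), 81 mm across (x). Origin: underside centre, 4.5 mm above the bench, on the rail's middle line; axes as the plate's. Top face at z 32 mm, in it centrally a round hole, 27.2 mm diameter, chamfered 1.5 mm, 15 mm deep. Relay fully home: its block rests on the top face, its origin 20 mm above the socket's. No snap or force.
- multimeter: orange hand multimeter lying flat, 160 x 78 x 34 mm (dial to 44 mm), loose bystander. Origin: centre of the underside, x along its length.
- screw_bin: blue open plastic bin with screws, 150 x 100 x 50 mm, loose bystander. Origin: centre of the underside, x along its length.
There are look-alikes about, which are no part of the job. Leave any orange or purple look-alike of the main_switch alone.

How it is judged:
By the outcome, as a careful person would: the job done as asked, in the order asked, and still so for the second after the job is handed in, with the robot touching nothing.
It also fails if it takes over 96 s, if anything falls off the work surface, if the arm or the gripper's body presses on something with over 40 N, if the wrist force passes 120 N, or if a joint passes its speed limit or range.

## Working session

There is one attempt and no reset: what is moved stays moved. The work goes in short steps, Python scripts to look and compute and a shell command to move; the robot and the scene stay as the last step left them, time stands still between calls to the robot, and variables do not carry over. Pictures are saved under pics/ and viewed, at most 14 in all, crops included, and the job is handed in when it is done.

```bash
mkdir -p pics; ls; python3 - <<'E'
from plant import get_obs, vision
import cv2,numpy as np
np.set_printoptions(precision=4,suppress=True)
for n in ("scene","top"):
    c=vision.capture(n); cv2.imwrite(f"pics/{n}0.png",c["pixels"][:,:,::-1])
    print(n,{k:v for k,v in c.items() if k!="pixels"})
print(get_obs())
E
```

```text
pics
scene {'vfov': 52.499040211912046, 'cx': 324.3762589795855, 'cy': 245.12372197361242, 'pose': array([[   0.7632,   -0.4679,    0.4456,  939.3244],
       [   0.6462,    0.5523,   -0.5267, -550.518 ],
       [   0.0003,    0.6899,    0.7239,  796.2522],
       [   0.    ,    0.    ,    0.    ,    1.    ]])}
top {'vfov': 42.902271565626364, 'cx': 323.507820105886, 'cy': 237.94953076403866, 'pose': array([[   0.0123,    0.993 ,   -0.1177,  363.0461],
       [  -0.9997,    0.0146,    0.0187,   11.6766],
       [   0.0203,    0.1174,    0.9929, 1258.0084],
       [   0.    ,    0.    ,    0.    ,    1.    ]])}
{'time': 0.1, 'joint_positions': array([-1.406 ,  0.3426,  1.5249,  0.    ,  1.2754, -0.146 ]), 'dq': array([ 0.001 , -0.0011, -0.0026,  0.0021, -0.0003, -0.001 ]), 'tau': array([  0.0018, -43.2004, -24.4694,   0.0719,   0.0526,  -0.0001]), 'tool_pos': array([ 160.5186, -499.4737,  226.1221]), 'tcp_rot': array([-3.1402, -0.0002,  0.3108]), 'contact_force': array([ 0.1442,  0.1139, -0.1989]), 'moment': array([-0.0243, -0.0237, -0.0212]), 'finger_force': 0.0, 'grip_width': 91.98056887349958}
```

View pics/scene0.png

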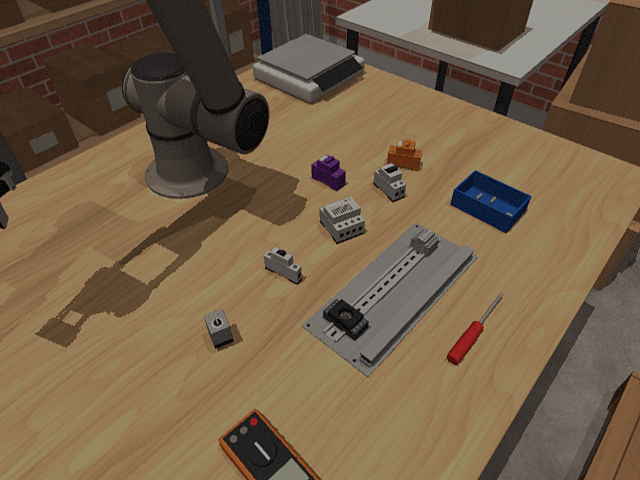

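View pics/top0.png

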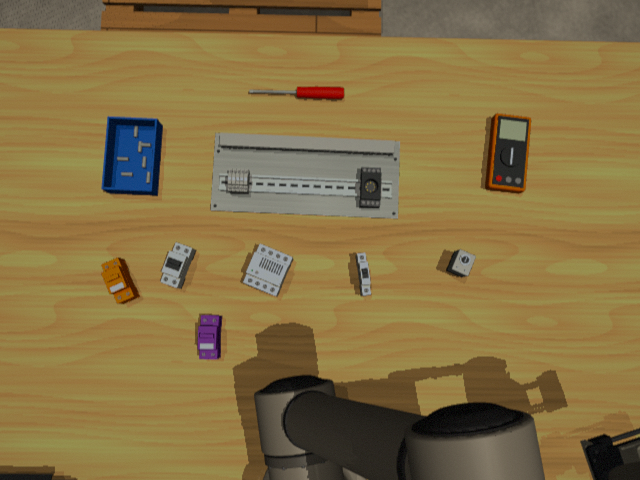

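```bash
cat > h.py <<'E'
import numpy as np, cv2, pickle, sys
from scipy.optimize import least_squares
def snap(tag):
    from plant import vision
    d={n:vision.capture(n) for n in ("scene","top")}
    pickle.dump(d,open(f"{tag}.pkl","wb")); return d
def load(tag): return pickle.load(open(f"{tag}.pkl","rb"))
def proj(c,P):
    P=np.atleast_2d(P).astype(float); T=np.linalg.inv(c["pose"])
    q=P@T[:3,:3].T+T[:3,3]; f=240/np.tan(np.radians(c["vfov"]/2))
    return np.c_[c["cx"]+f*q[:,0]/-q[:,2], c["cy"]-f*q[:,1]/-q[:,2]]
def onplane(c,uv,z):
    f=240/np.tan(np.radians(c["vfov"]/2)); R=c["pose"][:3,:3];o=c["pose"][:3,3]
    d=R@np.array([(uv[0]-c["cx"])/f,-(uv[1]-c["cy"])/f,-1]); return o+d*(z-o[2])/d[2]
def tri(d,a,b):   # a scene pixel, b top pixel
    r=least_squares(lambda p:np.r_[proj(d["scene"],p)[0]-a,proj(d["top"],p)[0]-b],[500,0,0])
    return r.x,np.sqrt(np.mean(r.fun**2))
def crop(c,x,y,w,h,s,name):
    i=cv2.resize(c["pixels"][y:y+h,x:x+w,::-1],None,fx=s,fy=s,interpolation=cv2.INTER_CUBIC)
    for k in range(0,w,10):
        cv2.line(i,(k*s,0),(k*s,12 if (x+k)%50==0 else 5),(0,0,255),1)
        if (x+k)%50==0: cv2.putText(i,str(x+k),(k*s+2,22),0,.4,(0,0,255),1)
    for k in range(0,h,10):
        cv2.line(i,(0,k*s),(12 if (y+k)%50==0 else 5,k*s),(0,0,255),1)
        if (y+k)%50==0: cv2.putText(i,str(y+k),(14,k*s+4),0,.4,(0,0,255),1)
    cv2.imwrite(f"pics/{name}.png",i)
E
python3 - <<'E'
from h import *
d=snap("s0")
crop(d["top"],150,165,200,150,4,"t_a"); crop(d["top"],330,155,160,150,4,"t_b")
crop(d["scene"],260,150,190,150,4,"s_a"); crop(d["scene"],195,235,190,150,4,"s_b")
E
```

```text
(no output)
```

View pics/t_a.png

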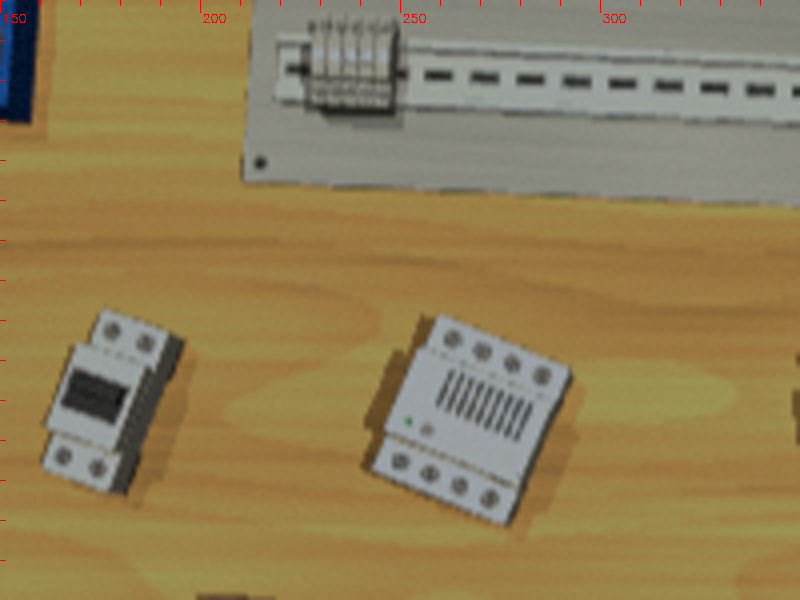

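View pics/t_b.png

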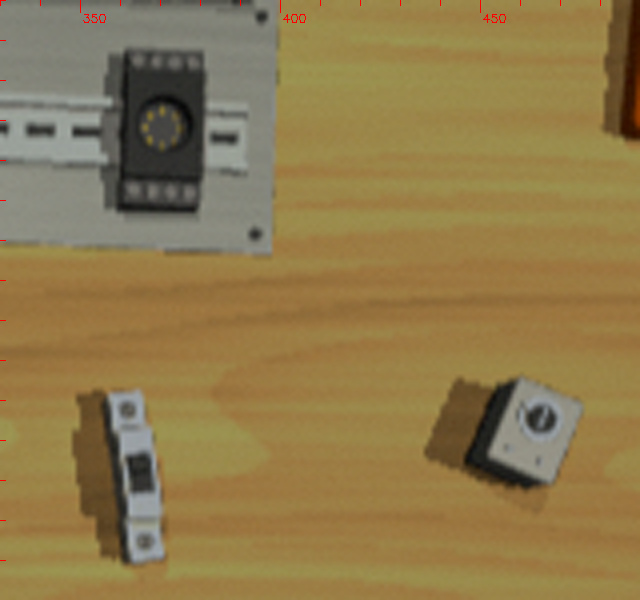

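View pics/s_a.png

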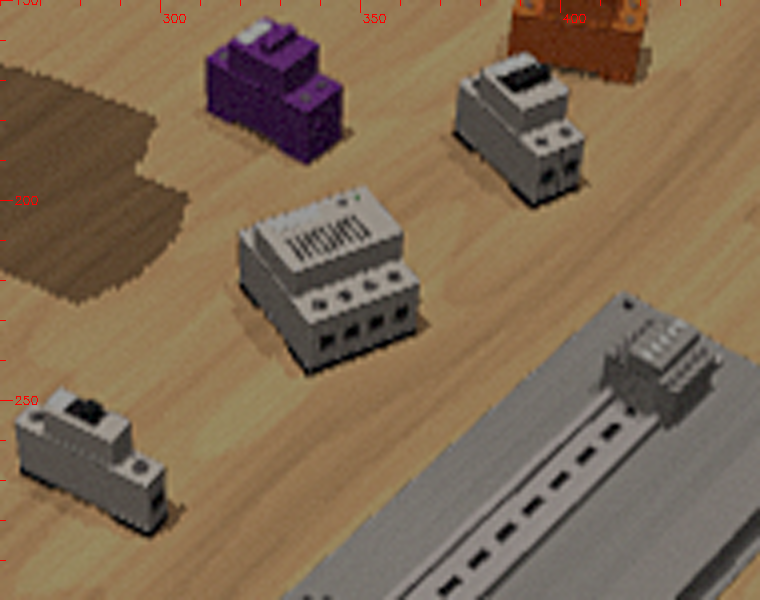

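View pics/s_b.png

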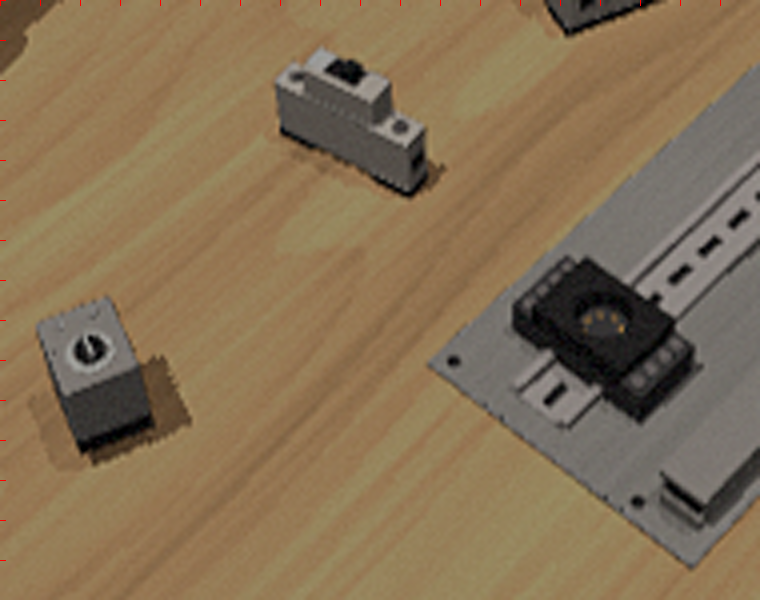

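```bash
cat > fit.py <<'E'
from h import *
d=load("s0"); O={"ta":("top",150,165),"tb":("top",330,155),"sa":("scene",260,150),"sb":("scene",195,235)}
def px(k,p): return np.array([O[k][1]+(p[0]+.5)/4-.5+.0,O[k][2]+(p[1]+.5)/4-.5])
def fit(name,obs,p0):
    def res(p,zf=None):
        c,s=np.cos(p[2]),np.sin(p[2]); r=[]
        for k,uv,P in obs:
            X=[p[0]+c*P[0]-s*P[1],p[1]+s*P[0]+c*P[1],P[2]+(p[3] if len(p)>3 else 0)]
            r.append(proj(d[O[k][0]],X)[0]-px(k,uv))
        return np.array(r).ravel()
    a=least_squares(res,p0,loss="soft_l1"); b=least_squares(res,list(a.x)+[0],loss="soft_l1")
    print(name,a.x.round(4),"free z:",b.x.round(3),"rms",np.sqrt(np.mean(b.fun**2)).round(2))
    print("   ",[(o[0],*o[2],*r.round(1)) for o,r in zip(obs,res(a.x).reshape(-1,2)) if abs(r).max()>1.2])
    return b.x
def dev(w):
    return {n+a+b:(sx*L,sy*w/2,z) for n,L,z in (("H",42.5,44),("N",22.5,66),("B",42.5,0)) for a,sx in (("+",1),("-",-1)) for b,sy in (("+",1),("-",-1))}
def go(name,w,l,p0,D=None):
    D=D or dev(w); return fit(name,[(k,uv,D[n]) for k,n,uv in l],p0)
if __name__=="__main__":
    go("switch",36,[("ta","H++",(103,309)),("ta","H+-",(172,333)),("ta","H-+",(42,466)),("ta","H--",(113,491)),("ta","N-+",(47,428)),("ta","N++",(76,343)),
     ("sa","B+-",(537,207)),("sa","H+-",(533,155)),("sa","H++",(583,135)),("sa","H--",(458,92)),("sa","N--",(480,65)),("sa","N-+",(530,52)),("sa","N++",(567,85)),("sa","N+-",(517,105)),("sa","B++",(582,190))],[480,270,-.3])
    go("psu",72,[("ta","H++",(437,314)),("ta","H+-",(573,370)),("ta","H--",(508,525)),("ta","H-+",(370,472)),
     ("sa","H--",(240,232)),("sa","N--",(258,215)),("sa","N-+",(362,187)),("sa","N++",(403,233)),("sa","N+-",(297,272)),("sa","H+-",(305,316)),("sa","H++",(418,278)),("sa","B+-",(310,375)),("sa","B++",(420,333)),("sa","B--",(243,290))],[480,100,-.3])
    go("breaker",17.6,[("tb","H++",(109,394)),("tb","H+-",(142,390)),("tb","H-+",(129,562)),("tb","H--",(164,556)),("tb","N++",(117,430)),("tb","N+-",(152,426)),("tb","N-+",(125,521)),("tb","N--",(161,517)),
     ("sb","H--",(277,85)),("sb","N--",(304,68)),("sb","N-+",(323,48)),("sb","N++",(391,85)),("sb","N+-",(372,98)),("sb","H+-",(407,143)),("sb","H++",(427,124)),("sb","B+-",(412,196)),("sb","B++",(427,180)),("sb","B--",(283,133))],[480,-60,.1])
    R={a+b+n:(sx*22,sy*18,z) for n,z in (("T",64),("L",12)) for a,sx in (("+",1),("-",-1)) for b,sy in (("+",1),("-",-1))}
    go("relay",0,[("tb","++T",(520,377)),("tb","+-T",(582,405)),("tb","--T",(553,486)),("tb","-+T",(487,457)),("sb","--T",(37,325)),("sb","-+T",(108,296)),("sb","++T",(140,365)),("sb","+-T",(65,397)),("sb","+-L",(80,440)),("sb","++L",(152,413))],[480,-250,-.3],R)
    A={a+b:(sx*17.5,sy*180,10.5) for a,sx in (("+",1),("-",-1)) for b,sy in (("+",1),("-",-1))}
    go("plate",0,[("ta","++",(277,38)),("ta","-+",(277,103)),("tb","+-",(248,105)),("tb","--",(246,173)),("sb","--",(515,383)),("sb","+-",(567,427))],[650,0,0],A)
    print("hole",tri(d,px("sb",(603,313)),px("tb",(163,126))))
    for k,uv,z in (("ta",(397,25),44.5),("ta",(397,110),44.5),("ta",(307,25),44.5),("ta",(310,105),44.5),("tb",(205,52),20),("tb",(127,50),20),("tb",(120,208),20),("tb",(200,210),20)):
        print(k,uv,onplane(d[O[k][0]],px(k,uv),z).round(1))
E
python3 fit.py
```

```text
switch [ 4.488673e+02  2.797906e+02 -3.239000e-01] free z: [ 4.49030e+02  2.79188e+02 -3.26000e-01  1.51500e+00] rms 0.93
    [('sa', 42.5, -18.0, 44, np.float64(1.7), np.float64(0.1)), ('sa', -42.5, -18.0, 44, np.float64(-0.0), np.float64(-2.8)), ('sa', 22.5, -18.0, 66, np.float64(1.6), np.float64(0.9))]
psu [ 4.420509e+02  9.912300e+01 -3.743000e-01] free z: [ 4.42017e+02  9.91810e+01 -3.74000e-01 -1.67000e-01] rms 0.8
    [('sa', -22.5, -36.0, 66, np.float64(-0.8), np.float64(1.8)), ('sa', 42.5, -36.0, 44, np.float64(1.4), np.float64(1.4))]
breaker [ 4.368381e+02 -9.195090e+01  1.270000e-01] free z: [ 4.36683e+02 -9.18360e+01  1.28000e-01 -1.11800e+00] rms 0.55
    [('sb', -42.5, -8.8, 44, np.float64(-0.5), np.float64(-1.6)), ('sb', 22.5, 8.8, 66, np.float64(0.7), np.float64(-1.5))]
relay [ 460.2147 -287.6049  -12.9617] free z: [ 460.003 -287.62   -12.96    -1.336] rms 1.37
    [('tb', 22, -18, 64, np.float64(1.2), np.float64(-0.1)), ('sb', 22, -18, 12, np.float64(0.6), np.float64(4.1)), ('sb', 22, 18, 12, np.float64(1.0), np.float64(3.3))]
plate [ 6.199298e+02  2.717260e+01 -2.280000e-02] free z: [ 6.20095e+02  2.76190e+01 -2.50000e-02 -2.82100e+00] rms 0.35
    []
hole (array([ 616.10439683, -105.96690734,   33.36362706]), np.float64(0.06331875399586955))
ta (397, 25) [641.3 141.4  44.5]
ta (397, 110) [597.6 140.3  44.5]
ta (307, 25) [640.5 186.8  44.5]
ta (310, 105) [599.5 184.   44.5]
tb (205, 52) [ 658.4 -128.8   20. ]
tb (127, 50) [658.8 -88.3  20. ]
tb (120, 208) [575.8 -85.1  20. ]
tb (200, 210) [ 575.4 -126.3   20. ]
```

```bash
cat > rel.py <<'E'
# usage: rel.py x y z yaw -> tool-axis shift (m) and turn from the measured pose
import sys, numpy as np
from scipy.spatial.transform import Rotation as R
from plant import get_obs
o=get_obs(); x,y,z,w=map(float,sys.argv[1:5])
A=R.from_euler("xyz",o["tcp_rot"]); B=R.from_euler("xyz",[np.pi,0,w])
print("t",o["time"],o["tool_pos"].round(1),o["tcp_rot"].round(3),"F",o["contact_force"].round(1),"w",round(o["grip_width"],1),"ff",round(o["finger_force"],1))
print("dp",(A.inv().apply(np.array([x,y,z])-o["tool_pos"])/1000).round(4),"rot",(A.inv()*B).as_rotvec().round(3))
E
python3 rel.py 436.7 -92 110 1.698
```

```text
t 0.2 [ 160.5 -499.6  226.3] [-3.141 -0.     0.311] F [ 0.5 -0.1 -0.4] w 91.7 ff 0.0
dp [ 0.3876 -0.3036  0.1166] rot [-1.000e-03 -1.000e-03 -1.387e+00]
```

```bash
python3 -m pendant '{"dp":[[0.388,-0.304,0.117],[0.388,-0.304,0.117],[0.388,-0.304,0.117],[0.388,-0.304,0.117],[0.388,-0.304,0.117],[0.388,-0.304,0.117],[0.388,-0.304,0.117],[0.388,-0.304,0.117]],"rotation":[[0,0,-1.387],[0,0,-1.387],[0,0,-1.387],[0,0,-1.387],[0,0,-1.387],[0,0,-1.387],[0,0,-1.387],[0,0,-1.387]]}' 0.085; python3 rel.py 436.7 -92 110 1.698
```

```text
time: 1.2
tool_pos: [434.4, -95.4, 110.9]
tcp_rot: [3.141, 0.001, 1.701]
contact_force: [0.9, -1.2, -0.7]
grip_width: 85.2
finger_force: 0.0
t 1.2 [434.4 -95.4 110.9] [3.141e+00 1.000e-03 1.701e+00] F [ 0.9 -1.2 -0.7] w 85.2 ff 0.0
dp [0.0031 0.0027 0.0009] rot [0.001 0.001 0.003]
```

```bash
python3 -m pendant '{"dp":[[0,0,0],[0,0,0.03],[0,0,0.05],[0,0,0.063],[0,0,0.063]],"rotation":[[0,0,0],[0,0,0],[0,0,0],[0,0,0],[0,0,0]]}'; python3 rel.py 436.7 -92 47 1.698
```

```text
time: 1.82
tool_pos: [432.8, -97.5, 47.8]
tcp_rot: [-3.14, -0.001, 1.697]
contact_force: [0.6, -0.2, 0.1]
grip_width: 84.9
finger_force: 0.0
t 1.825 [432.8 -97.5  47.8] [-3.140e+00 -1.000e-03  1.697e+00] F [ 0.6 -0.2  0.1] w 84.9 ff 0.0
dp [0.005  0.0045 0.0008] rot [-0.001 -0.001 -0.001]
```

```bash
python3 -m pendant '{"dp":[[0.005,0.0045,0.0005],[0.005,0.0045,0.0005],[0.005,0.0045,0.0005]],"rotation":[[0,0,0],[0,0,0],[0,0,0]]}'; python3 -m pendant '{"dp":[[0,0,0],[0,0,0],[0,0,0],[0,0,0],[0,0,0]],"rotation":[[0,0,0],[0,0,0],[0,0,0],[0,0,0],[0,0,0]]}' 0.03
```

```text
time: 2.2
tool_pos: [437.5, -91.5, 48.2]
tcp_rot: [3.141, 0.001, 1.698]
contact_force: [-0.4, -0.6, 0.0]
grip_width: 85.0
finger_force: 0.0
time: 2.82
tool_pos: [437.2, -91.6, 47.7]
tcp_rot: [-3.142, 0.0, 1.698]
contact_force: [-1.0, 0.3, 0.7]
grip_width: 44.7
finger_force: 30.0
```

```bash
python3 -m pendant '{"dp":[[0,0,-0.03],[0,0,-0.06],[0,0,-0.06]],"rotation":[[0,0,0],[0,0,0],[0,0,0]]}';  python3 rel.py 620 46 90 1.548
```

```text
time: 3.2
tool_pos: [438.5, -92.0, 109.3]
tcp_rot: [3.138, 0.002, 1.698]
contact_force: [0.2, -0.7, -1.3]
grip_width: 44.9
finger_force: 30.0
t 3.2 [438.5 -92.  109.3] [3.138e+00 2.000e-03 1.698e+00] F [ 0.2 -0.7 -1.3] w 44.9 ff 30.0
dp [0.114  0.1975 0.0198] rot [0.004 0.002 0.15 ]
```

```bash
python3 -m pendant '{"dp":[[0.114,0.1985,0.01],[0.114,0.1985,0.01],[0.114,0.1985,0.019],[0.114,0.1985,0.019],[0.114,0.1985,0.019],[0.114,0.1985,0.019],[0.114,0.1985,0.019]],"rotation":[[0,0,0.15],[0,0,0.15],[0,0,0.15],[0,0,0.15],[0,0,0.15],[0,0,0.15],[0,0,0.15]]}'; python3 rel.py 620 46 68 1.548
python3 - <<'E'
from h import *
d=snap("s1"); crop(d["top"],270,150,100,110,5,"t1"); crop(d["scene"],310,195,100,110,5,"sc1")
a=cv2.imread("pics/t1.png");b=cv2.imread("pics/sc1.png"); cv2.imwrite("pics/c1.png",np.hstack([a[:,:400],b[:,:400]]))
E
```

```text
time: 4.08
tool_pos: [618.8, 45.8, 88.5]
tcp_rot: [-3.141, 0.0, 1.547]
contact_force: [0.1, -0.0, -0.9]
grip_width: 44.8
finger_force: 30.0
t 4.075 [618.8  45.8  88.5] [-3.141  0.     1.547] F [ 0.1 -0.  -0.9] w 44.8 ff 30.0
dp [0.0003 0.0012 0.0205] rot [-0.001  0.    -0.001]
```

View pics/c1.png

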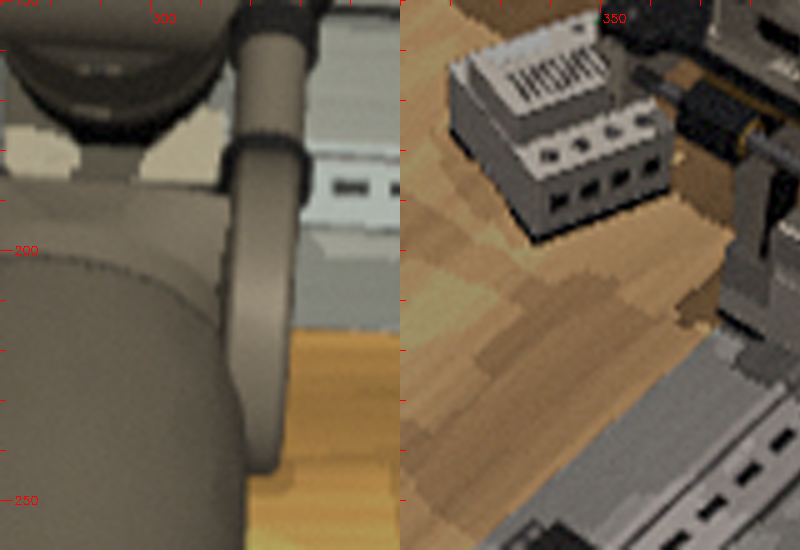

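```bash
python3 -m pendant '{"dp":[[0,0.001,0.02],[0,0.001,0.029],[0,0.001,0.029],[0,0.001,0.031],[0,0.001,0.033],[0,0.001,0.033]],"rotation":[[0,0,0],[0,0,0],[0,0,0],[0,0,0],[0,0,0],[0,0,0]]}'; python3 -m pendant '{"dp":[[0,0,0.002],[0,0,0.003],[0,0,0.003]],"rotation":[[0,0,0],[0,0,0],[0,0,0]]}'
```

```text
time: 4.92
tool_pos: [620.7, 46.6, 55.8]
tcp_rot: [3.141, 0.0, 1.548]
contact_force: [0.3, 0.3, -0.5]
grip_width: 44.5
finger_force: 30.0
time: 5.3
tool_pos: [620.6, 46.6, 52.6]
tcp_rot: [-3.141, 0.0, 1.548]
contact_force: [0.4, 0.3, -1.5]
grip_width: 44.9
finger_force: 30.0
```

```bash
python3 -m pendant '{"dp":[[0,0,0],[0,0,0],[0,0,0],[0,0,-0.02],[0,0,-0.06],[0,0,-0.06]],"rotation":[[0,0,0],[0,0,0],[0,0,0],[0,0,0],[0,0,0],[0,0,0]]}' 0.075; python3 rel.py 449 279.5 112 1.246
```

```text
time: 6.05
tool_pos: [622.8, 46.6, 116.3]
tcp_rot: [3.135, 0.0, 1.548]
contact_force: [0.1, 0.1, 0.2]
grip_width: 75.4
finger_force: 0.0
t 6.05 [622.8  46.6 116.3] [3.135 0.    1.548] F [0.1 0.1 0.2] w 75.4 ff 0.0
dp [ 0.2289 -0.1792  0.003 ] rot [ 0.007 -0.001  0.302]
```

```bash
python3 -m pendant '{"dp":[[0.229,-0.177,0],[0.229,-0.177,0],[0.229,-0.177,0],[0.229,-0.177,0],[0.229,-0.177,0],[0.229,-0.177,0],[0.229,-0.177,0],[0.229,-0.177,0]],"rotation":[[0,0,0.302],[0,0,0.302],[0,0,0.302],[0,0,0.302],[0,0,0.302],[0,0,0.302],[0,0,0.302],[0,0,0.302]]}' 0.085; python3 rel.py 449 279.5 48 1.246
python3 - <<'E'
from h import *
d=snap("s2"); cv2.imwrite("pics/top2.png",d["top"]["pixels"][:,:,::-1])
crop(d["scene"],300,150,190,150,4,"sc2")
E
```

```text
time: 7.05
tool_pos: [449.8, 278.6, 112.5]
tcp_rot: [3.142, 0.0, 1.244]
contact_force: [-0.1, 0.2, -0.3]
grip_width: 85.1
finger_force: 0.0
t 7.05 [449.8 278.6 112.5] [3.142 0.    1.244] F [-0.1  0.2 -0.3] w 85.1 ff 0.0
dp [ 0.0006 -0.001   0.0645] rot [ 0.     0.    -0.002]
```

View pics/sc2.png

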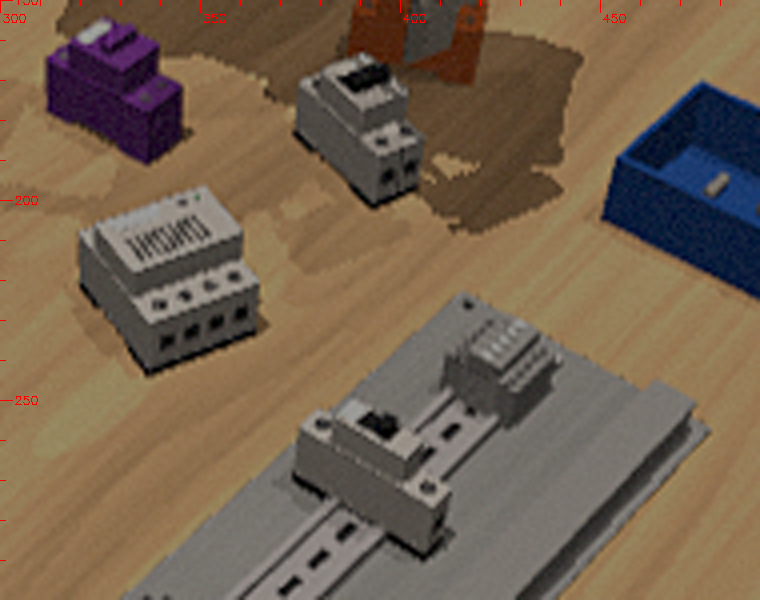

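```bash
python3 -m pendant '{"dp":[[0.0005,0,0.03],[0.0005,0,0.05],[0.0005,0,0.0645],[0.0005,0,0.0645],[0.0005,0,0.0645]],"rotation":[[0,0,0],[0,0,0],[0,0,0],[0,0,0],[0,0,0]]}';python3 rel.py 449 279.5 48 1.246; python3 -m pendant '{"dp":[[0,0,0],[0,0,0],[0,0,0],[0,0,0],[0,0,0]],"rotation":[[0,0,0],[0,0,0],[0,0,0],[0,0,0],[0,0,0]]}' 0.03
```

```text
time: 7.78
tool_pos: [449.8, 280.2, 48.8]
tcp_rot: [3.141, -0.001, 1.246]
contact_force: [0.7, -0.5, -0.7]
grip_width: 84.7
finger_force: 0.0
t 7.775 [449.8 280.2  48.8] [ 3.141e+00 -1.000e-03  1.246e+00] F [ 0.7 -0.5 -0.7] w 84.7 ff 0.0
dp [-0.0009 -0.0005  0.0008] rot [ 0.001 -0.001 -0.   ]
time: 8.4
tool_pos: [449.2, 280.1, 48.2]
tcp_rot: [3.142, 0.0, 1.246]
contact_force: [0.8, -0.1, 0.6]
grip_width: 44.6
finger_force: 30.0
```

```bash
python3 -m pendant '{"dp":[[0,0,-0.03],[0,0,-0.06],[0,0,-0.06]],"rotation":[[0,0,0],[0,0,0],[0,0,0]]}';  python3 rel.py 621.5 107 100 1.548
```

```text
time: 8.78
tool_pos: [450.3, 280.7, 109.8]
tcp_rot: [3.138, -0.003, 1.246]
contact_force: [1.1, 0.0, -1.4]
grip_width: 44.8
finger_force: 30.0
t 8.775 [450.3 280.7 109.8] [ 3.138e+00 -3.000e-03  1.246e+00] F [ 1.1  0.  -1.4] w 44.8 ff 30.0
dp [-0.1099  0.2176  0.0102] rot [ 0.004 -0.002 -0.302]
```

```bash
python3 -m pendant '{"dp":[[-0.11,0.218,0],[-0.11,0.218,0],[-0.11,0.218,0],[-0.11,0.218,0.008],[-0.11,0.218,0.008],[-0.11,0.218,0.008],[-0.11,0.218,0.008]],"rotation":[[0,0,-0.302],[0,0,-0.302],[0,0,-0.302],[0,0,-0.302],[0,0,-0.302],[0,0,-0.302],[0,0,-0.302]]}'; python3 rel.py 621.5 107 57 1.548
```

```text
time: 9.65
tool_pos: [619.5, 107.5, 99.7]
tcp_rot: [-3.14, -0.0, 1.549]
contact_force: [-0.5, -0.2, -1.4]
grip_width: 44.9
finger_force: 30.0
t 9.65 [619.5 107.5  99.7] [-3.14  -0.     1.549] F [-0.5 -0.2 -1.4] w 44.9 ff 30.0
dp [-0.0005  0.0021  0.0427] rot [-0.001 -0.     0.001]
```

```bash
python3 -m pendant '{"dp":[[0,0.001,0.02],[0,0.001,0.038],[0,0.001,0.041],[0,0.001,0.043],[0,0.001,0.044],[0,0.001,0.044]],"rotation":[[0,0,0],[0,0,0],[0,0,0],[0,0,0],[0,0,0],[0,0,0]]}'; python3 -m pendant '{"dp":[[0,0,0.001],[0,0,0.0025],[0,0,0.0025]],"rotation":[[0,0,0],[0,0,0],[0,0,0]]}'
```

```text
time: 10.4
tool_pos: [621.9, 106.2, 56.6]
tcp_rot: [3.141, 0.0, 1.548]
contact_force: [0.7, 0.3, -1.7]
grip_width: 44.9
finger_force: 30.0
time: 10.78
tool_pos: [621.7, 106.2, 53.6]
tcp_rot: [3.142, 0.0, 1.548]
contact_force: [0.1, -0.1, -2.3]
grip_width: 44.6
finger_force: 30.0
```

Slots freely; seat the last bit, release, move to the power supply.

```bash
python3 -m pendant '{"dp":[[0,0,0.0006],[0,0,0.0006],[0,0,0.0006]],"rotation":[[0,0,0],[0,0,0],[0,0,0]]}'; python3 -m pendant '{"dp":[[0,0,0],[0,0,0],[0,0,0],[0,0,-0.02],[0,0,-0.06],[0,0,-0.06],[0,0,-0.06]],"rotation":[[0,0,0],[0,0,0],[0,0,0],[0,0,0],[0,0,0],[0,0,0],[0,0,0]]}' 0.075; python3 rel.py 442 99.2 112 1.197
```

```text
time: 11.15
tool_pos: [621.7, 106.2, 53.1]
tcp_rot: [3.141, 0.0, 1.548]
contact_force: [-0.1, -0.2, -1.3]
grip_width: 44.8
finger_force: 30.0
time: 12.02
tool_pos: [621.3, 106.2, 112.8]
tcp_rot: [-3.141, 0.0, 1.548]
contact_force: [-0.7, -0.5, 0.5]
grip_width: 75.0
finger_force: 0.0
t 12.025 [621.3 106.2 112.8] [-3.141  0.     1.548] F [-0.7 -0.5  0.5] w 75.0 ff 0.0
dp [-0.0111 -0.1791  0.0009] rot [-0.     0.     0.351]
```

```bash
python3 -m pendant '{"dp":[[-0.011,-0.179,0],[-0.011,-0.179,0],[-0.011,-0.179,0],[-0.011,-0.179,0],[-0.011,-0.179,0],[-0.011,-0.179,0],[-0.011,-0.179,0]],"rotation":[[0,0,0.351],[0,0,0.351],[0,0,0.351],[0,0,0.351],[0,0,0.351],[0,0,0.351],[0,0,0.351]]}' 0.085; python3 rel.py 442 99.2 48 1.197
```

```text
time: 12.9
tool_pos: [443.3, 99.3, 112.9]
tcp_rot: [3.141, 0.0, 1.197]
contact_force: [-0.4, 0.7, -0.6]
grip_width: 85.0
finger_force: 0.0
t 12.9 [443.3  99.3 112.9] [3.141 0.    1.197] F [-0.4  0.7 -0.6] w 85.0 ff 0.0
dp [-0.0006 -0.0012  0.0649] rot [ 0.  0. -0.]
```

```bash
python3 -m pendant '{"dp":[[0,-0.0005,0.03],[0,-0.0005,0.05],[0,-0.0005,0.065],[0,-0.0005,0.065],[0,-0.0005,0.065]],"rotation":[[0,0,0],[0,0,0],[0,0,0],[0,0,0],[0,0,0]]}'; python3 -m pendant '{"dp":[[0,0,0],[0,0,0],[0,0,0],[0,0,0],[0,0,0]],"rotation":[[0,0,0],[0,0,0],[0,0,0],[0,0,0],[0,0,0]]}' 0.03;  python3 -m pendant '{"dp":[[0,0,-0.03],[0,0,-0.06],[0,0,-0.06],[0,0,-0.06]],"rotation":[[0,0,0],[0,0,0],[0,0,0],[0,0,0]]}';  python3 rel.py 618.5 -34 100 1.548
```

```text
time: 13.52
tool_pos: [442.6, 99.6, 48.5]
tcp_rot: [3.141, -0.0, 1.197]
contact_force: [0.2, -0.5, -0.1]
grip_width: 84.7
finger_force: 0.0
time: 14.15
tool_pos: [442.0, 99.5, 48.2]
tcp_rot: [3.141, 0.0, 1.197]
contact_force: [0.5, -0.3, 0.8]
grip_width: 45.0
finger_force: 30.0
time: 14.65
tool_pos: [441.2, 99.5, 107.1]
tcp_rot: [-3.14, 0.001, 1.197]
contact_force: [-0.4, -0.1, -2.2]
grip_width: 44.6
finger_force: 30.0
t 14.65 [441.2  99.5 107.1] [-3.140e+00  1.000e-03  1.197e+00] F [-0.4 -0.1 -2.2] w 44.6 ff 30.0
dp [-0.0595  0.2138  0.0068] rot [-0.002  0.001 -0.351]
```

```bash
python3 -m pendant '{"dp":[[0,0,-0.035],[-0.06,0.213,-0.035],[-0.06,0.213,-0.035],[-0.06,0.213,-0.035],[-0.06,0.213,-0.035],[-0.06,0.213,-0.035],[-0.06,0.213,-0.035],[-0.06,0.213,-0.035]],"rotation":[[0,0,0],[0,0,-0.351],[0,0,-0.351],[0,0,-0.351],[0,0,-0.351],[0,0,-0.351],[0,0,-0.351],[0,0,-0.351]]}'; python3 rel.py 618.5 -34 57 1.548
```

```text
time: 15.65
tool_pos: [617.3, -33.1, 142.6]
tcp_rot: [-3.14, -0.0, 1.549]
contact_force: [0.5, 0.1, -2.8]
grip_width: 44.6
finger_force: 30.0
t 15.65 [617.3 -33.1 142.6] [-3.14  -0.     1.549] F [ 0.5  0.1 -2.8] w 44.6 ff 30.0
dp [-0.0009  0.0013  0.0856] rot [-0.002 -0.     0.001]
```

```bash
python3 -m pendant '{"dp":[[-0.001,0.0005,0.05],[-0.001,0.0005,0.075],[-0.001,0.0005,0.083],[-0.001,0.0005,0.085],[-0.001,0.0005,0.086],[-0.001,0.0005,0.086],[-0.001,0.0005,0.086]],"rotation":[[0,0,0],[0,0,0],[0,0,0],[0,0,0],[0,0,0],[0,0,0],[0,0,0]]}'; python3 -m pendant '{"dp":[[0,0,0.001],[0,0,0.003],[0,0,0.003]],"rotation":[[0,0,0],[0,0,0],[0,0,0]]}'
```

```text
time: 16.52
tool_pos: [619.1, -35.2, 57.8]
tcp_rot: [3.14, 0.0, 1.548]
contact_force: [0.2, -1.0, -2.4]
grip_width: 45.0
finger_force: 30.0
time: 16.9
tool_pos: [618.6, -35.1, 53.8]
tcp_rot: [-3.141, -0.0, 1.548]
contact_force: [0.5, -0.5, -3.9]
grip_width: 44.9
finger_force: 30.0
```

```bash
python3 -m pendant '{"dp":[[0,0,0.0008],[0,0,0.0008],[0,0,0.0008]],"rotation":[[0,0,0],[0,0,0],[0,0,0]]}'; python3 -m pendant '{"dp":[[0,0,0],[0,0,0],[0,0,0],[0,0,-0.02],[0,0,-0.06],[0,0,-0.07],[0,0,-0.07]],"rotation":[[0,0,0],[0,0,0],[0,0,0],[0,0,0],[0,0,0],[0,0,0],[0,0,0]]}' 0.075; python3 rel.py 460 -287.6 100 1.175
```

```text
time: 17.27
tool_pos: [618.8, -35.1, 53.3]
tcp_rot: [3.142, 0.0, 1.548]
contact_force: [-0.7, -0.2, -2.4]
grip_width: 44.7
finger_force: 30.0
time: 18.15
tool_pos: [619.0, -35.2, 123.7]
tcp_rot: [3.14, 0.0, 1.548]
contact_force: [-0.5, 0.1, -1.1]
grip_width: 75.2
finger_force: 0.0
t 18.15 [619.  -35.2 123.7] [3.14  0.    1.548] F [-0.5  0.1 -1.1] w 75.2 ff 0.0
dp [-0.256  -0.1532  0.0236] rot [0.001 0.    0.373]
```

```bash
python3 -m pendant '{"dp":[[-0.256,-0.153,0],[-0.256,-0.153,0],[-0.256,-0.153,0],[-0.256,-0.153,0.01],[-0.256,-0.153,0.023],[-0.256,-0.153,0.023],[-0.256,-0.153,0.023],[-0.256,-0.153,0.023]],"rotation":[[0,0,0.373],[0,0,0.373],[0,0,0.373],[0,0,0.373],[0,0,0.373],[0,0,0.373],[0,0,0.373],[0,0,0.373]]}' 0.085; python3 rel.py 460 -287.6 30 1.175
python3 - <<'E'
from h import *
d=snap("s3")
crop(d["top"],200,130,200,100,4,"t3"); crop(d["scene"],300,215,190,150,4,"sc3")
E
```

```text
time: 19.15
tool_pos: [460.7, -286.4, 100.3]
tcp_rot: [-3.142, -0.0, 1.177]
contact_force: [-0.2, 0.3, -0.0]
grip_width: 85.2
finger_force: 0.0
t 19.15 [ 460.7 -286.4  100.3] [-3.142 -0.     1.177] F [-0.2  0.3 -0. ] w 85.2 ff 0.0
dp [-0.0014 -0.0002  0.0703] rot [-0.    -0.     0.002]
```

View pics/t3.png

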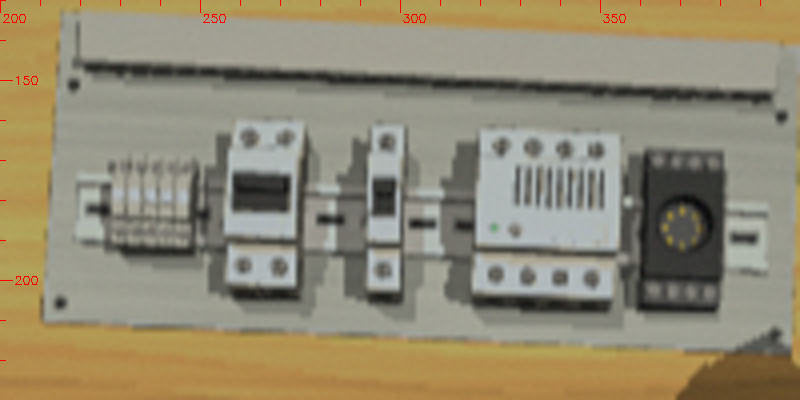

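View pics/sc3.png

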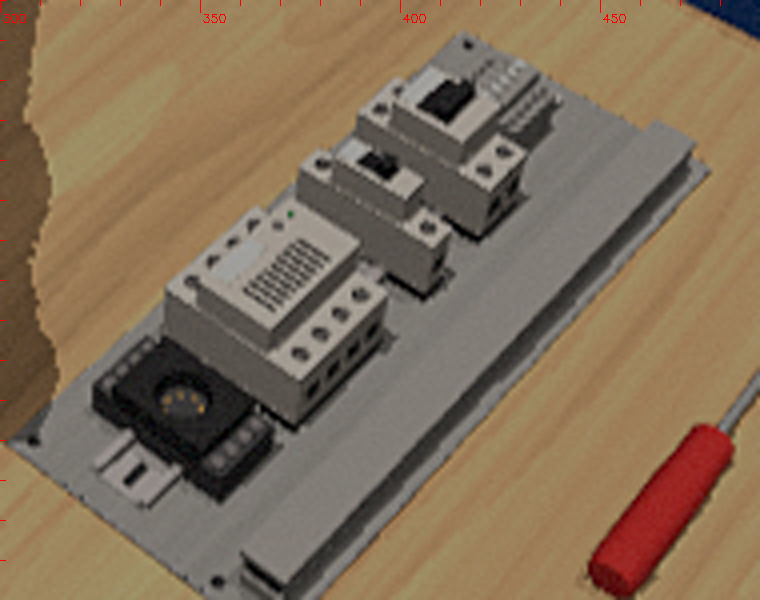

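```bash
python3 - <<'E'
import fit; from h import *
fit.d=load("s3"); fit.O.update(t3=("top",200,130),s3=("scene",300,215))
fit.go("psu",72,[("t3","H++",(480,127)),("t3","H+-",(620,135)),("t3","H--",(612,300)),("t3","H-+",(473,294)),("s3","H--",(165,290)),("s3","N--",(197,275)),("s3","N+-",(267,347)),("s3","N++",(360,243)),("s3","H+-",(292,375)),("s3","H++",(385,288)),("s3","B+-",(295,428))],[620,-35,0])
fit.go("breaker",17.6,[("t3","H++",(370,124)),("t3","H+-",(406,126)),("t3","H--",(401,291)),("t3","H-+",(365,291)),("s3","H--",(298,180)),("s3","N--",(333,152)),("s3","N+-",(407,197)),("s3","N++",(424,180)),("s3","H+-",(430,238)),("s3","H++",(449,223)),("s3","B+-",(428,297))],[620,45,0])
fit.go("switch",36,[("t3","H++",(234,121)),("t3","H+-",(306,123)),("t3","H--",(299,289)),("t3","H-+",(227,287)),("s3","H--",(358,114)),("s3","N--",(393,97)),("s3","N+-",(463,141)),("s3","N++",(500,108)),("s3","H+-",(490,178)),("s3","H++",(526,147)),("s3","B+-",(478,238))],[620,105,0])
E
python3 -m pendant '{"dp":[[-0.001,0,0.03],[-0.001,0,0.05],[-0.001,0,0.07],[-0.001,0,0.07],[-0.001,0,0.07]],"rotation":[[0,0,0],[0,0,0],[0,0,0],[0,0,0],[0,0,0]]}'; python3 rel.py 460 -287.6 30 1.175
```

```text
psu [ 6.175426e+02 -3.490000e+01 -3.070000e-02] free z: [ 6.17768e+02 -3.56860e+01 -3.20000e-02  4.29400e+00] rms 1.28
    [('s3', -22.5, -36.0, 66, np.float64(-0.3), np.float64(1.7)), ('s3', 22.5, -36.0, 66, np.float64(0.5), np.float64(-3.8)), ('s3', 42.5, -36.0, 44, np.float64(1.8), np.float64(2.0)), ('s3', 42.5, 36.0, 44, np.float64(1.1), np.float64(1.6)), ('s3', 42.5, -36.0, 0, np.float64(-0.6), np.float64(2.1))]
breaker [6.194319e+02 4.699590e+01 1.310000e-02] free z: [ 6.1966e+02  4.5615e+01 -3.0000e-03  5.1540e+00] rms 1.09
    [('t3', 42.5, -8.8, 44, np.float64(-1.3), np.float64(0.6)), ('s3', -42.5, -8.8, 44, np.float64(-0.3), np.float64(-2.7)), ('s3', -22.5, -8.8, 66, np.float64(-0.2), np.float64(1.6)), ('s3', 42.5, -8.8, 44, np.float64(1.3), np.float64(2.7)), ('s3', 42.5, 8.8, 44, np.float64(1.2), np.float64(1.3)), ('s3', 42.5, -8.8, 0, np.float64(-0.9), np.float64(1.6))]
switch [ 6.203946e+02  1.073839e+02 -9.200000e-03] free z: [ 6.20456e+02  1.05697e+02 -1.00000e-02  5.53000e+00] rms 0.76
    [('s3', -22.5, -18.0, 66, np.float64(-0.5), np.float64(1.7)), ('s3', 42.5, -18.0, 44, np.float64(0.0), np.float64(3.6)), ('s3', 42.5, 18.0, 44, np.float64(0.4), np.float64(1.6)), ('s3', 42.5, -18.0, 0, np.float64(0.0), np.float64(2.3))]
time: 19.88
tool_pos: [460.3, -288.4, 31.1]
tcp_rot: [3.14, 0.0, 1.176]
contact_force: [0.8, 0.0, 0.0]
grip_width: 84.8
finger_force: 0.0
t 19.875 [ 460.3 -288.4   31.1] [3.14  0.    1.176] F [0.8 0.  0. ] w 84.8 ff 0.0
dp [ 0.0006 -0.0006  0.0011] rot [0.001 0.    0.001]
```

```bash
python3 -m pendant '{"dp":[[0.0006,-0.0005,0],[0.0006,-0.0005,0],[0.0006,-0.0005,0],[0.0006,-0.0005,0],[0.0006,-0.0005,0],[0.0006,-0.0005,0]],"rotation":[[0,0,0],[0,0,0],[0,0,0],[0,0,0],[0,0,0],[0,0,0]]}' 0.03;  python3 -m pendant '{"dp":[[0,0,-0.03],[0,0,-0.06],[0,0,-0.08],[0,0,-0.08]],"rotation":[[0,0,0],[0,0,0],[0,0,0],[0,0,0]]}';  python3 rel.py 617 -105.8 110 1.548
```

```text
time: 20.62
tool_pos: [459.4, -287.8, 30.4]
tcp_rot: [3.141, 0.0, 1.175]
contact_force: [0.5, -0.5, 0.5]
grip_width: 43.9
finger_force: 29.9
time: 21.12
tool_pos: [460.0, -288.3, 111.5]
tcp_rot: [3.139, 0.001, 1.175]
contact_force: [0.6, 0.2, -1.3]
grip_width: 44.1
finger_force: 29.9
t 21.125 [ 460.  -288.3  111.5] [3.139e+00 1.000e-03 1.175e+00] F [ 0.6  0.2 -1.3] w 44.1 ff 29.9
dp [0.2289 0.0744 0.0015] rot [ 0.003  0.001 -0.373]
```

```bash
python3 -m pendant '{"dp":[[0.229,0.0745,0],[0.229,0.0745,0],[0.229,0.0745,0],[0.229,0.0745,0],[0.229,0.0745,0],[0.229,0.0745,0.02],[0.229,0.0745,0.032],[0.229,0.0745,0.036]],"rotation":[[0,0,-0.373],[0,0,-0.373],[0,0,-0.373],[0,0,-0.373],[0,0,-0.373],[0,0,-0.373],[0,0,-0.373],[0,0,-0.373]]}';python3 -m pendant '{"dp":[[0,0,0],[0,0,0]],"rotation":[[0,0,0],[0,0,0]]}'; python3 rel.py 617 -105.8 70 1.548
python3 - <<'E'
from h import *
d=snap("s4"); crop(d["scene"],310,260,80,75,8,"sc4")
E
```

```text
time: 22.12
tool_pos: [615.2, -105.8, 72.9]
tcp_rot: [-3.139, -0.001, 1.547]
contact_force: [-0.2, 0.6, -0.5]
grip_width: 44.0
finger_force: 29.9
time: 22.38
tool_pos: [616.7, -105.6, 75.0]
tcp_rot: [3.141, 0.0, 1.547]
contact_force: [-0.3, 0.7, -1.3]
grip_width: 43.8
finger_force: 29.9
t 22.375 [ 616.7 -105.6   75. ] [3.141 0.    1.547] F [-0.3  0.7 -1.3] w 43.8 ff 29.9
dp [-0.0002  0.0003  0.005 ] rot [ 0.001  0.    -0.001]
```

View pics/sc4.png

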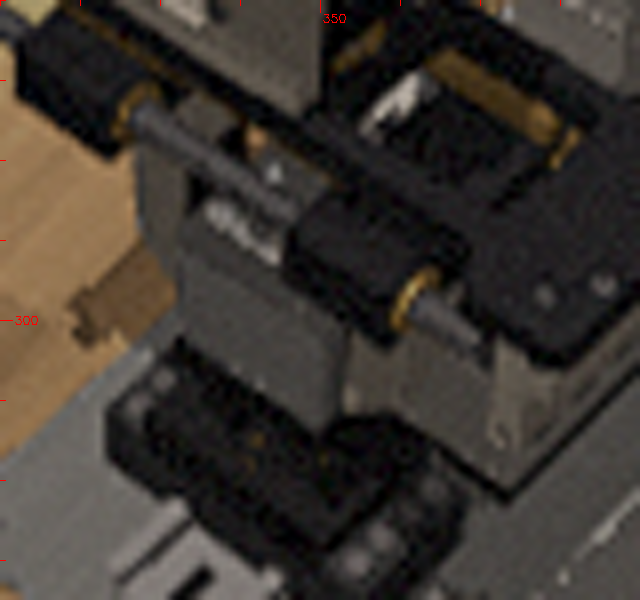

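```bash
python3 -m pendant '{"dp":[[0,0.0003,0.004],[0,0.0003,0.008],[0,0.0003,0.009],[0,0.0003,0.009]],"rotation":[[0,0,0],[0,0,0],[0,0,0],[0,0,0]]}';python3 -m pendant '{"dp":[[0,0,0.001],[0,0,0.0015],[0,0,0.0015]],"rotation":[[0,0,0],[0,0,0],[0,0,0]]}'
```

```text
time: 22.98
tool_pos: [616.7, -105.4, 65.3]
tcp_rot: [-3.142, 0.0, 1.548]
contact_force: [-0.0, -0.3, 0.1]
grip_width: 44.1
finger_force: 29.9
time: 23.35
tool_pos: [617.0, -105.7, 64.4]
tcp_rot: [3.141, 0.001, 1.548]
contact_force: [-0.8, -3.0, 5.3]
grip_width: 43.8
finger_force: 29.9
```

```bash
python3 -m pendant '{"dp":[[-0.0008,0,0],[-0.0016,0,0],[-0.0016,0,0.0005],[-0.0016,0,0.001],[-0.0016,0,0.001]],"rotation":[[0,0,0],[0,0,0],[0,0,0],[0,0,0],[0,0,0]]}'
```

```text
time: 23.98
tool_pos: [616.5, -106.6, 62.4]
tcp_rot: [-3.141, -0.0, 1.548]
contact_force: [-1.0, -1.9, -1.1]
grip_width: 43.8
finger_force: 29.9
```

```bash
python3 -m pendant '{"dp":[[0,0,0.0005],[0,0,0.001],[0,0,0.001]],"rotation":[[0,0,0],[0,0,0],[0,0,0]]}';python3 rel.py 617 -105.8 55 1.548
```

```text
time: 24.35
tool_pos: [616.6, -106.7, 61.7]
tcp_rot: [-3.141, -0.0, 1.548]
contact_force: [0.8, 0.3, -1.1]
grip_width: 43.8
finger_force: 29.9
t 24.35 [ 616.6 -106.7   61.7] [-3.141 -0.     1.548] F [ 0.8  0.3 -1.1] w 43.8 ff 29.9
dp [0.0009 0.0004 0.0067] rot [-0. -0. -0.]
```

```bash
python3 -m pendant '{"dp":[[0,0,0.001],[0,0,0.002],[0,0,0.003],[0,0,0.003]],"rotation":[[0,0,0],[0,0,0],[0,0,0],[0,0,0]]}'; python3 -m pendant '{"dp":[[0,0,0.001],[0,0,0.002],[0,0,0.003],[0,0,0.003]],"rotation":[[0,0,0],[0,0,0],[0,0,0],[0,0,0]]}'
```

```text
time: 24.85
tool_pos: [616.6, -106.8, 58.7]
tcp_rot: [-3.141, 0.0, 1.548]
contact_force: [-0.9, 0.0, -1.6]
grip_width: 44.1
finger_force: 29.9
time: 25.35
tool_pos: [616.6, -106.8, 55.7]
tcp_rot: [-3.141, 0.0, 1.548]
contact_force: [-0.1, -0.0, -1.3]
grip_width: 44.0
finger_force: 29.9
```

```bash
python3 -m pendant '{"dp":[[0,0,0.0005],[0,0,0.001],[0,0,0.001]],"rotation":[[0,0,0],[0,0,0],[0,0,0]]}'
```

```text
time: 25.72
tool_pos: [616.7, -106.8, 55.1]
tcp_rot: [3.141, 0.0, 1.548]
contact_force: [-1.4, 0.3, 1.2]
grip_width: 43.9
finger_force: 29.9
```

```bash
python3 -m pendant '{"dp":[[0,0,0.0004],[0,0,0.0004],[0,0,0.0004]],"rotation":[[0,0,0],[0,0,0],[0,0,0]]}'; python3 -m pendant '{"dp":[[0,0,0],[0,0,0],[0,0,0],[0,0,0],[0,0,-0.03],[0,0,-0.08],[0,0,-0.12],[0,0,-0.12]],"rotation":[[0,0,0],[0,0,0],[0,0,0],[0,0,0],[0,0,0],[0,0,0],[0,0,0],[0,0,0]]}' 0.065; python3 rel.py 400 -380 170 1.548
```

```text
time: 26.1
tool_pos: [616.7, -106.8, 55.0]
tcp_rot: [3.141, 0.0, 1.548]
contact_force: [-2.1, -0.1, 6.0]
grip_width: 44.3
finger_force: 29.9
time: 27.1
tool_pos: [618.6, -107.3, 178.4]
tcp_rot: [3.134, 0.002, 1.548]
contact_force: [-0.2, 0.3, -0.4]
grip_width: 64.8
finger_force: 0.0
t 27.1 [ 618.6 -107.3  178.4] [3.134e+00 2.000e-03 1.548e+00] F [-0.2  0.3 -0.4] w 64.8 ff 0.0
dp [-0.2776 -0.2123  0.0074] rot [ 0.007  0.002 -0.   ]
```

```bash
python3 -m pendant '{"dp":[[-0.278,-0.212,0],[-0.278,-0.212,0],[-0.278,-0.212,0],[-0.278,-0.212,0],[-0.278,-0.212,0],[-0.278,-0.212,0],[-0.278,-0.212,0],[-0.278,-0.212,0]],"rotation":[[0,0,0],[0,0,0],[0,0,0],[0,0,0],[0,0,0],[0,0,0],[0,0,0],[0,0,0]]}'
python3 - <<'E'
from h import *
d=snap("s5"); crop(d["scene"],300,215,190,130,4,"a"); crop(d["top"],205,160,190,20,4,"b"); crop(d["top"],205,140,190,20+0,4,"b")
a=cv2.imread("pics/a.png"); crop(d["scene"],300,215,130,150,4,"a"); crop(d["top"],340,150,70,75,4,"b")
a=cv2.imread("pics/a.png"); b=cv2.imread("pics/b.png"); b=cv2.copyMakeBorder(b,0,a.shape[0]-b.shape[0],0,0,cv2.BORDER_CONSTANT); cv2.imwrite("pics/c5.png",np.hstack([a,b]))
E
```

```text
time: 28.1
tool_pos: [398.4, -379.1, 173.7]
tcp_rot: [-3.141, -0.001, 1.548]
contact_force: [-0.3, -0.1, -0.3]
grip_width: 65.3
finger_force: 0.0
```

View pics/c5.png

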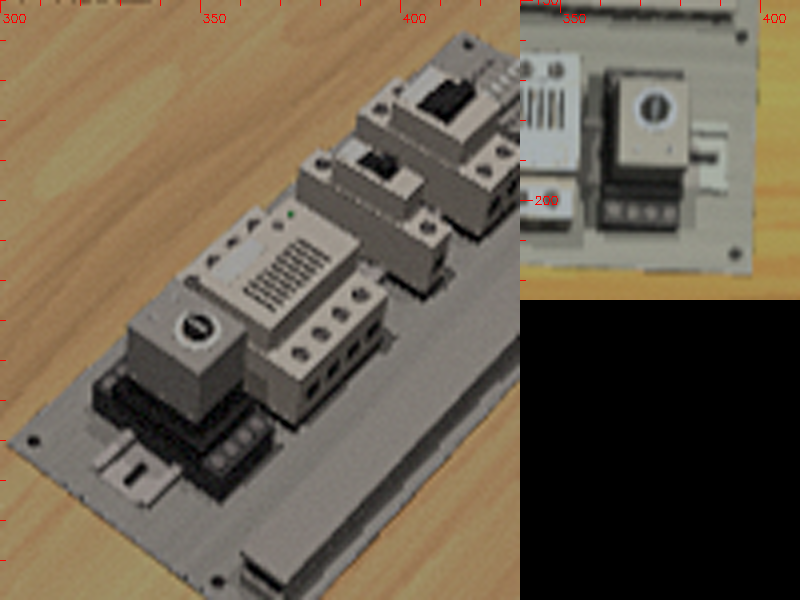

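The relay (block about (345,302) in the scene picture) sits flat and square on its socket. The supply, breaker and switch are seated in order.

```bash
python3 -c "
from plant import workorder; print(workorder.close_job())"
```

```text
the job is handed in; nothing more can be done
None
```

I handed the job in at about 28 s: the switch, breaker and power supply are seated on the rail in that order from the terminal blocks, the timer relay is home and square in its socket, and the multimeter, screw bin and look-alikes were not touched; hand-in gave no verdict.

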